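Lock the portafilter into the coffee machine

ROBOT

A 7-joint arm with a two-finger parallel gripper is mounted at the origin on the work surface. World frame = base frame: x ahead of the robot, y to its left, z up, the work surface at z = 0. Lengths are in mm, angles in rad, forces in N, time in s.
With the tool pointing down it reaches from about 400 to 875 mm from the base axis. Payload 19.3 kg.
Tool frame: the origin (TCP) lies at the very end of the fingers, on their centre line; the grasp point (between the pads) lies 19 mm behind it (grip_point_offset is the z of the grasp point in the tool frame, in mm); z points along the fingers, y is the line along which they close (so a half turn about z gives the same grasp; the last joint's range is limited). The gripper opens to 85 mm and grips with 20 to 120 N. Pads are 22 mm wide; open, the fingers measure 114 mm over their backs; the gripper's body (76 mm by 85 mm) begins 54 mm behind the grasp point. The pads swing forward as they close: fully open they stand 13 mm farther back than shut.
Start: joints at [-1.215, 0.521, -0.036, 1.599, 0.021, 1.021, -0.113], TCP at [258.173, 569.176, 231.291] pointing down, gripper open.
Joint ranges: [-2.91, 2.91], [-0.3, 2.13], [-1.5, 1.42], [0.17, 2.43], [-1.26, 4.41], [0.16, 1.93], [-2.52, 2.52]. Speed limits (rad/s): [1.89, 1.89, 2.39, 2.39, 3.01, 3.01, 3.01].

INTERFACE

Orientations are given as a 3x3 rotation matrix whose columns are the frame's x, y, z axes.
In Python, from workcell import movep, movel, goto_joints, open_gripper, clamp, wait, inverse_kinematics, read_state, camera, PlanningError, finish_job, grip_point_offset gives the robot as it stands. Calls block until the motion is done:
- movep(position, orientation): joint-space move of the TCP to a pose.
- movel(position, frame=None, max_speed=150, guard=None): straight line of the TCP; frame=None keeps the orientation; max_speed is the mean speed in mm/s. With guard (N) it stops when the force on the tool has changed by that much, and returns True; else False.
- goto_joints(angles): joint-space move.
- open_gripper() and clamp(): open the fingers fully, or close them until they stop; the grip force is fixed at half the most.
- wait(seconds).
- inverse_kinematics(position, orientation): joint angles nearest the present ones, or None.
- read_state(): the state.
- camera(name): name is "scene" or "top"; returns a dict with "image" (400x640x3 uint8, blue, green, red), "range_z" (400x640 float32, mm along the optical axis (not along the pixel's ray), 0 where there is no reading), "fx", "fy", "cx", "cy" (pixels), "dist_coeffs" ([k1, k2, p1, p2, k3] as OpenCV has them; the pictures are not rectified), "cam_to_world" (4x4, takes a point from camera to world coordinates). Camera axes: x right, y up, looking along -z (the intrinsics and any distortion apply to the point x, -y, -z); pixel columns grow to the right and rows downward; lengths in mm; the calibration is good to about 2 mm. A picture is of the moment at which its call begins.
A pose or a line that the arm cannot do raises PlanningError and nothing moves.
- finish_job(): hands the job in; it is judged then, once.
The state is a dict: "time": time; "qpos": joint angles; "qvel": joint speeds; "joint_efforts": joint torques, N m; "eef_pos": TCP position; "tool_rot": TCP orientation; "ft_force": force on the tool from outside, world axes, zero at the start; "torque": the same for the moment, N m; "finger_gap": finger opening in mm; "gripper_force": force on a finger pad.
Only numpy, scipy, OpenCV 4.12 (cv2) and the standard library are available. Lean on these libraries where they do the work, as an engineer would, in place of code of your own. Each camera call takes 0.05 s, during which the arm holds its last target. There are 200 camera calls.

TASK

Draw the portafilter out from under the cup stand, stand it upright in the middle of the round mat and let go. Then take it again by the handle, raise it into the coffee machine's mount with the handle pointing 45 degrees to the left of the machine's front, and turn the handle until it points straight out at the front and the lugs are locked, and leave it hanging there. Leave the cups, the jar and the mug where they stand.

Things in the scene. Friction and masses are not known exactly. Their poses are not given: they have to be found in the camera images.
- pf_head (a point): Loose steel portafilter, 0.24 to 0.42 kg. Point on the axis of its round head (upright cylinder 62 mm across, 54 mm tall, basket open on top), half-way up, 27 mm above the flat foot. z up, handle along this frame's -x. It stands stably; centre of mass about 15 mm from this axis towards the handle. It starts on the counter, handle hidden under the cup stand, head free in front.
- pf_rim (a point): Centre of the portafilter's rim, 27 mm above pf_head, same axes. Four lugs stick out of the head to radius 38 mm, 13.5 mm wide, 4 to 10 mm below the rim, at 45, 135, 225 and 315 degrees from x, so the head's sides facing +y and -y are free for fingers.
- pf_grip (a point): Centre of the portafilter's handle where it is best gripped: 120 mm from the head's axis, 25 mm above the foot; same axes as pf_head. The handle is a straight black bar along x, 21 mm wide (y), 22 mm high, from 57 to 165 mm out from the head's axis; a thinner neck (14 mm square) joins it to the head.
- stand: Fixed low wooden cup stand: board 130 (x) by 190 (y) mm, underside 48 mm and top 60 mm above the counter, on two side legs (160 mm free between them), open in front and behind. Origin on the counter under its centre; its front faces its own -x: draw the portafilter out that way, 125 mm or more, to clear it. Two cups stand on the board's rear half.
- mat_top (a point): Centre of the top of the fixed round black rubber mat, 130 mm across, 6 mm thick, on the counter.
- machine: Fixed steel coffee machine; black ribs on its group head mark the entry and the locked handle direction. Origin on the counter under the mount's axis; front to its -x, +y is its left for someone facing its front. Body 210 mm wide, 308 mm tall, begins 65 mm behind the axis; group head round the axis 107 mm across, 150 to 275 mm up; drip tray 39 mm high, to 85 mm before the axis.
- mount (a point): On the mount's axis at its ring's lower face, 150 mm above the counter; axes of the machine. The flange is 6 mm thick, inner radius 34.5 mm, bore above it radius 41 mm, with four slots (play about 5 degrees either way) that pass the lugs when the handle points along (-1, +1, 0) in these axes, 45 degrees left of the front. Keep the rim below this point until lined up.
- seat (a point): On the mount's axis at the flange's top, 156 mm above the counter, machine axes: the lugs lie here when the foot is 112 mm above the counter. Raise the foot 5 to 6 mm above that (9 mm at most, against a sprung gasket, 1 to 4 N), turn 45 degrees anticlockwise seen from above, over 2.5 mm ridges, until the handle points to -x (stop just past it), then lower: lugs sink behind the ridges.
- cup_a: Small white cup with a handle, 60 mm across, 55 mm tall, on the stand. Leave it. Origin under its centre.
- cup_b: Small white cup without handle, 60 mm across, 55 mm tall, on the stand. Leave it. Origin under its centre.
- sugar_jar: Glass jar with steel cap, 72 mm across, 100 mm tall, on the counter. Leave it. Origin under its centre.
- mug: White mug, 80 mm across, 90 mm tall, on the counter. Leave it. Origin under its centre.

How it is judged:
By the outcome, as a careful person would: the job done as asked, in the order asked, and still so for the second after the job is handed in, with the robot touching nothing.
It also fails if it takes over 59 s, if anything falls off the work surface, if the arm or the gripper's body presses on something with over 40 N, if the wrist force passes 120 N, or if a joint passes its speed limit or range.

## Working session

There is one attempt and no reset: what is moved stays moved. The work goes in short steps, each a Python script; the robot and the scene stay as the last script left them, time stands still between calls to the robot, and variables do not carry over. Pictures are saved under pics/ and viewed, at most 14 in all, crops included, and the job is handed in when it is done.

```bash
mkdir -p pics; ls; cat > h.py <<'E'
import numpy as np, cv2
from workcell import *
def cloud(c):
    h,w=c["range_z"].shape
    u,v=np.meshgrid(np.arange(w),np.arange(h))
    K=np.array([[c["fx"],0,c["cx"]],[0,c["fy"],c["cy"]],[0,0,1]])
    p=cv2.undistortPoints(np.stack([u.ravel(),v.ravel()],1).astype(np.float64)[:,None],K,np.array(c["dist_coeffs"],float))[:,0]
    r=c["range_z"].ravel()
    T=np.array(c["cam_to_world"])
    P=np.stack([p[:,0]*r,-p[:,1]*r,-r],1)@T[:3,:3].T+T[:3,3]
    P[r==0]=np.nan
    D=np.stack([p[:,0],-p[:,1],-np.ones(len(p))],1)@T[:3,:3].T
    return P.reshape(h,w,3),D.reshape(h,w,3),T[:3,3]
def onplane(D,o,u,v,z):
    d=D[int(v),int(u)]; return o+d*(z-o[2])/d[2]
E
python3 - <<'E'
from h import *
for n in("scene","top"):
    c=camera(n); cv2.imwrite(f"pics/{n}0.png",c["image"]); P,D,o=cloud(c); print(n,o.round(),D[200,320].round(2),c["fx"],c["dist_coeffs"])
    np.savez(f"{n}0.npz",P=P,D=D,o=o,im=c["image"])
s=read_state();print(s["time"],s["tool_rot"],s["finger_gap"],grip_point_offset)
E
```

```text
pics
scene [1308.  332.  585.] [-0.81 -0.24 -0.53] 377.7638866478699 [-0.00762301  0.          0.          0.          0.        ]
top [ 486.  126. 1389.] [ 0.1  -0.02 -0.99] 489.93002237773516 [-0.09790843  0.          0.          0.          0.        ]
0.1 [[-9.10713387e-01  4.13038762e-01 -3.27284723e-04]
 [ 4.13038885e-01  9.10712936e-01 -9.10283401e-04]
 [-7.79198985e-05 -9.64188596e-04 -9.99999532e-01]] 85.21132667897514 -18.700000000000003
```

View pics/scene0.png

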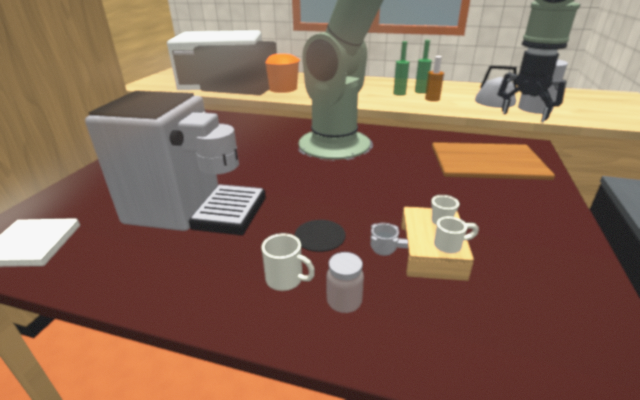

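View pics/top0.png

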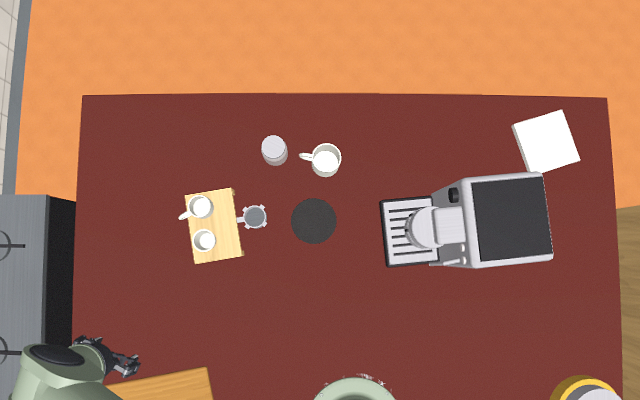

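Top view: robot base at the bottom, world x runs up the image and y to the left. The portafilter head is at (255,217) with its handle under the stand (215,225). The mat is at (314,221), the jar at (275,150), the mug at (325,160) and the group head near (430,228), its front facing world +y.

```bash
python3 - <<'E'
from h import *
from scipy.optimize import least_squares
def circ(p,R=None):
    c0=p.mean(0)
    if R: f=lambda q:np.hypot(*(p-q[:2]).T)-R; x0=c0
    else: f=lambda q:np.hypot(*(p-q[:2]).T)-q[2]; x0=[*c0,40]
    s=least_squares(f,x0,loss='soft_l1',f_scale=2); return s.x.round(1),np.abs(s.fun).mean().round(2)
S=np.load("scene0.npz");T=np.load("top0.npz")
P,D,o,im=T["P"],T["D"],T["o"],T["im"].astype(int)
print("counter z top",np.nanmedian(P[300,150:300,2]), "scene",np.nanmedian(S["P"][330,250:300,2]))
# mat: dark blob, rays on z=6
m=np.zeros((400,640),np.uint8); m[185:260,280:350]=(im[185:260,280:350].max(2)<70)
cs=max(cv2.findContours(m,0,1)[0],key=cv2.contourArea)[:,0]
mp=np.array([onplane(D,o,u,v,6)[:2] for u,v in cs]); print("mat",circ(mp), "z",np.nanmedian(P[210:230,305:325,2]))
# stand top
sub=np.zeros((400,640),bool); sub[180:275,170:250]=1
k=sub&(P[...,2]>54)&(P[...,2]<66)&(im[...,2]-im[...,0]>40)
rect=cv2.minAreaRect(P[k][:,:2].astype(np.float32)); print("stand",rect)
# head
sub[:]=0; sub[198:236,238:272]=1
for lo,hi in((8,25),(25,44),(44,60)):
    k=sub&(P[...,2]>lo)&(P[...,2]<hi); q=P[k]; print(lo,k.sum(),q.mean(0).round(1),q.min(0).round(),q.max(0).round())
k=(sub&(im[...,0]>im[...,2]-20)).astype(np.uint8)
cs=max(cv2.findContours(k,0,1)[0],key=cv2.contourArea)[:,0]
hp=np.array([onplane(D,o,u,v,50)[:2] for u,v in cs]); r=hp-hp.mean(0)
print("head enc",[np.round(x,1) for x in cv2.minEnclosingCircle(hp.astype(np.float32))]); print(circ(hp)); print(cs.tolist())
# machine
for nm,Z in(("top",T),("scene",S)):
    Q=Z["P"]; reg=(Q[...,1]<0)&(Q[...,1]>-500)&(Q[...,0]>300)&(Q[...,0]<800)
    for lo,hi in((33,45),(155,190),(190,230),(230,268),(268,285),(300,316)):
        k=reg&(Q[...,2]>lo)&(Q[...,2]<hi)
        if k.sum()>20:
            q=Q[k]; print(nm,lo,hi,k.sum(),q.min(0).round(),q.max(0).round(),[np.round(x,2) for x in cv2.minAreaRect(q[:,:2].astype(np.float32))])
for f,x0,y0,x1,y1,Z,s in(("a",85,80,285,230,S,4),("b",370,165,530,275,T,5)):
    cv2.imwrite(f"pics/crop{f}.png",cv2.resize(Z["im"][y0:y1,x0:x1],None,fx=s,fy=s,interpolation=2))
E
```

```text
counter z top -1.1110883563251264 scene -0.4269923373981328
mat (array([537.3,  77.7,  12.4]), np.float64(2.21)) z 4.739260258514037
stand ((557.7232666015625, 385.8091125488281), (191.63697814941406, 130.3705291748047), 9.377298355102539)
8 25 [572.4 288.   21.4] [551. 244.  10.] [593. 321.  25.]
25 334 [582.3 276.5  31.8] [553. 242.  25.] [609. 321.  44.]
44 160 [581.1 275.5  51.3] [531. 241.  44.] [616. 317.  59.]
head enc [array([581.1, 278.5]), np.float64(41.8)]
(array([580.8, 274.6,  33.2]), np.float64(3.29))
[[261, 204], [260, 205], [259, 206], [258, 206], [257, 206], [256, 205], [255, 205], [254, 206], [253, 205], [252, 205], [251, 206], [250, 206], [249, 207], [248, 208], [247, 208], [246, 207], [245, 207], [244, 208], [243, 209], [243, 210], [244, 211], [244, 212], [244, 213], [243, 214], [243, 215], [243, 216], [242, 217], [241, 217], [240, 217], [239, 217], [238, 217], [238, 218], [238, 219], [238, 220], [238, 221], [238, 222], [239, 222], [240, 221], [241, 221], [242, 221], [243, 221], [244, 221], [245, 222], [246, 223], [246, 224], [245, 225], [244, 226], [245, 226], [2
[... 1316 characters left out ...]
4]), array([206.69, 348.47]), np.float64(5.46)]
scene 155 190 1751 [ 511. -424.  155.] [ 675. -116.  190.] [array([ 615.25, -259.36]), array([ 98.94, 330.12]), np.float64(34.3)]
scene 190 230 2113 [ 517. -424.  190.] [ 673. -117.  230.] [array([ 625.29, -258.4 ]), array([ 78.24, 332.43]), np.float64(27.38)]
scene 230 268 2350 [ 450. -422.  230.] [ 673. -119.  268.] [array([ 603.16, -261.12]), array([169.72, 304.04]), np.float64(51.15)]
scene 268 285 1209 [ 450. -423.  268.] [ 672. -165.  285.] [array([ 603.06, -278.52]), array([143.88, 282.  ]), np.float64(51.14)]
scene 300 316 2118 [ 462. -432.  300.] [ 664. -236.  310.] [array([ 561.05, -334.23]), array([191.85, 187.14]), np.float64(5.43)]
```

View pics/cropa.png

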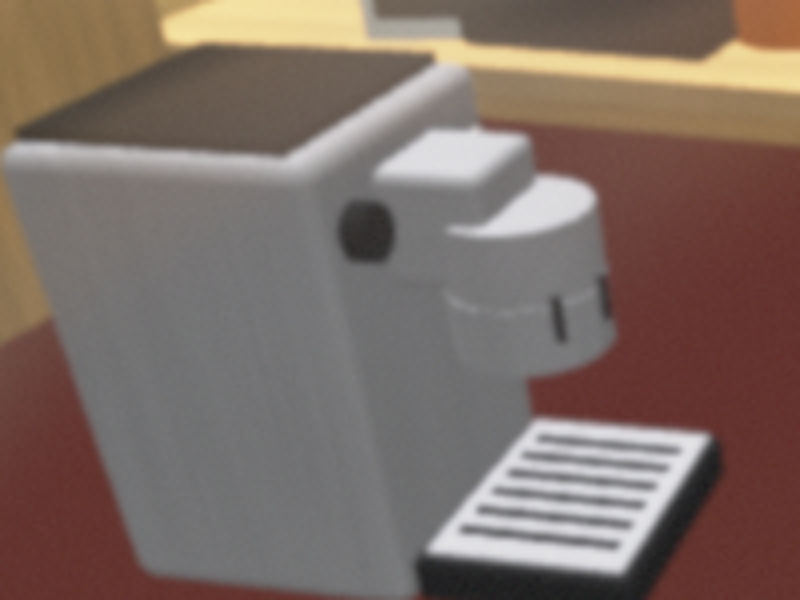

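View pics/cropb.png

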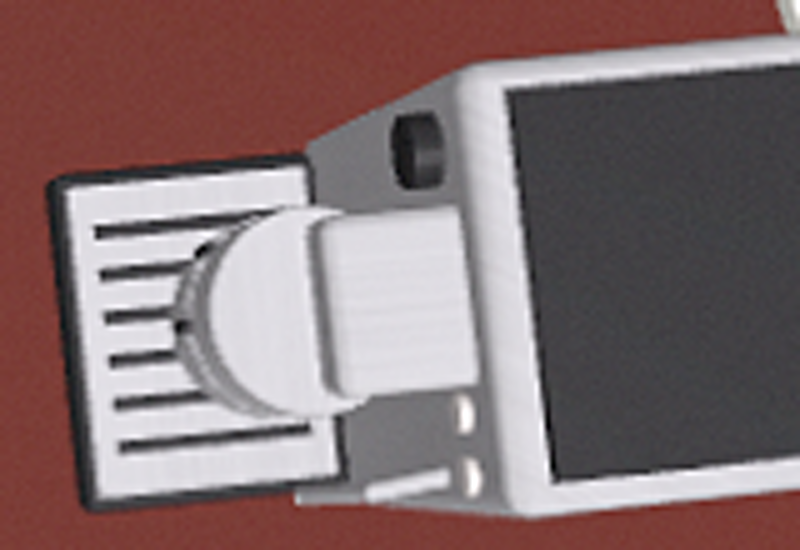

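Crop a shows the two ribs on the group head at (555,318) and (603,297), and crop b at (203,250) and (181,327). The machine is yawed about 5°. Next I fit the circles and the lugs properly.

```bash
python3 - <<'E'
from h import *
from scipy.optimize import least_squares
def circ(p,R=None):
    c0=p.mean(0)
    if R: f=lambda q:np.hypot(*(p-q[:2]).T)-R; x0=c0
    else: f=lambda q:np.hypot(*(p-q[:2]).T)-q[2]; x0=[*c0,40]
    s=least_squares(f,x0,loss='soft_l1',f_scale=1.5); return s.x.round(1),np.abs(s.fun).mean().round(2)
S=np.load("scene0.npz");T=np.load("top0.npz")
P,D,o,im=T["P"],T["D"],T["o"],T["im"].astype(int)
m=np.zeros((400,640),np.uint8); m[185:260,280:350]=(im[185:260,280:350,2]<85)
cs=max(cv2.findContours(m,0,1)[0],key=cv2.contourArea)[:,0]
print("mat",circ(np.array([onplane(D,o,u,v,6)[:2] for u,v in cs])))
Q=S["P"];Di=S["D"];imS=S["im"].astype(int)
m=np.zeros((400,640),np.uint8); m[215:255,290:352]=(imS[215:255,290:352,2]<50)
cs=max(cv2.findContours(m,0,1)[0],key=cv2.contourArea)[:,0]
print("mat scene",circ(np.array([onplane(Di,S["o"],u,v,6)[:2] for u,v in cs])),len(cs))
# head: lugs
def onf(u,v,z):
    a=onplane(D,o,int(u),int(v),z);b=onplane(D,o,int(u)+1,int(v)+1,z)
    f=np.array([u-int(u),v-int(v)]); ex=onplane(D,o,int(u)+1,int(v),z)-a; ey=onplane(D,o,int(u),int(v)+1,z)-a
    return (a+ex*f[0]+ey*f[1])[:2]
L=np.array([onf(u,v,50) for u,v in((262.3,204.7),(243.6,208.3),(245.5,227.3),(265.5,225.3))]);c=L.mean(0)
print("lugs",L.round(1).tolist(),c.round(1),np.hypot(*(L-c).T).round(1)); a=np.degrees(np.arctan2(*(L-c).T[::-1])).round(1); print(a)
print("neck",onf(239.5,219.5,25), np.degrees(np.arctan2(*(onf(239.5,219.5,25)-c)[::-1])))
# cylinder cloud fits for head
for nm,Z in(("top",P),("scene",Q)):
    k=(np.hypot(Z[...,0]-c[0],Z[...,1]-c[1])<45)&(Z[...,2]>50)&(Z[...,2]<58); q=Z[k][:,:2]; print(nm,"rim",k.sum(),circ(q) if len(q)>5 else "")
    if nm=="scene":
        k=(np.hypot(Z[...,0]-c[0],Z[...,1]-c[1])<45)&(Z[...,2]>8)&(Z[...,2]<40); q=Z[k][:,:2]; q=q[q[:,0]>c[0]+5];print("side",len(q),circ(q,31))
for nm,Z in(("top",P),("scene",Q)):
  for lo,hi in((158,195),(205,262),(268,282)):
    k=(Z[...,0]>470)&(Z[...,0]<610)&(Z[...,1]>(-172 if hi<270 else -172))&(Z[...,1]<-90)&(Z[...,2]>lo)&(Z[...,2]<hi); q=Z[k]
    if len(q)<15: continue
    if lo<268: print("grp",nm,lo,len(q),circ(q[:,:2]),circ(q[:,:2],53.5))
    else:
        # outermost edge points per angle
        h=cv2.convexHull(q[:,:2].astype(np.float32))[:,0]; h=h[h[:,1]>-165]; print("cap",nm,len(q),q[:,2].mean(),circ(h))
# body yaw & centre from sides
for nm,Z in(("top",P),("scene",Q)):
    k=(Z[...,2]>304)&(Z[...,2]<314)&(Z[...,1]<-220); print(nm,"body",[np.round(x,2) for x in cv2.minAreaRect(Z[k][:,:2].astype(np.float32))])
# ribs (dark pixels on the group head)
for nm,Z,I in(("top",P,im),("scene",Q,imS)):
    k=((Z[...,0]>480)&(Z[...,0]<610)&(Z[...,1]>-172)&(Z[...,1]<-90)&(Z[...,2]>150)&(Z[...,2]<225)&(I.max(2)<85)).astype(np.uint8)
    n,lb,st,ce=cv2.connectedComponentsWithStats(k)
    for i in range(1,n): print("rib",nm,st[i][4],ce[i].round(1),np.median(Z[lb==i],0).round(1))
E
```

```text
mat (array([572.5, 111.6,  62.8]), np.float64(0.68))Traceback (most recent call last):
  File "<stdin>", line 15, in <module>
ValueError: max() iterable argument is empty
```

```bash
python3 - <<'E'
from h import *
from scipy.optimize import least_squares
def circ(p,R=None):
    c0=p.mean(0)
    if R: f=lambda q:np.hypot(*(p-q[:2]).T)-R; x0=c0
    else: f=lambda q:np.hypot(*(p-q[:2]).T)-q[2]; x0=[*c0,40]
    s=least_squares(f,x0,loss='soft_l1',f_scale=1.5); return s.x.round(1),np.abs(s.fun).mean().round(2)
S=np.load("scene0.npz");T=np.load("top0.npz")
P,D,o,im=T["P"],T["D"],T["o"],T["im"].astype(int)
Q=S["P"];Di=S["D"];imS=S["im"].astype(int)
m=np.zeros((400,640),np.uint8); m[215:255,290:352]=(imS[215:255,290:352,2]-imS[215:255,290:352,0]<18)
cs=max(cv2.findContours(m,0,1)[0],key=cv2.contourArea)[:,0]
print("mat scene",circ(np.array([onplane(Di,S["o"],u,v,6)[:2] for u,v in cs])),len(cs))
def onf(u,v,z):
    a=onplane(D,o,int(u),int(v),z)
    f=np.array([u-int(u),v-int(v)]); ex=onplane(D,o,int(u)+1,int(v),z)-a; ey=onplane(D,o,int(u),int(v)+1,z)-a
    return (a+ex*f[0]+ey*f[1])[:2]
L=np.array([onf(u,v,50) for u,v in((262.3,204.7),(243.6,208.3),(245.5,227.3),(265.5,225.3))]);c=L.mean(0)
print("lugs",L.round(1).tolist(),c.round(1),np.hypot(*(L-c).T).round(1)); a=np.degrees(np.arctan2(*(L-c).T[::-1])).round(1); print(a)
print("neck",onf(239.5,219.5,25), np.degrees(np.arctan2(*(onf(239.5,219.5,25)-c)[::-1])))
for nm,Z in(("top",P),("scene",Q)):
    k=(np.hypot(Z[...,0]-c[0],Z[...,1]-c[1])<45)&(Z[...,2]>50)&(Z[...,2]<58); q=Z[k][:,:2]; print(nm,"rim",k.sum(),circ(q) if len(q)>5 else "")
    if nm=="scene":
        k=(np.hypot(Z[...,0]-c[0],Z[...,1]-c[1])<45)&(Z[...,2]>8)&(Z[...,2]<40); q=Z[k][:,:2]; q=q[q[:,0]>c[0]+5];print("side",len(q),circ(q,31))
for nm,Z in(("top",P),("scene",Q)):
  for lo,hi in((158,195),(205,262),(268,282)):
    k=(Z[...,0]>470)&(Z[...,0]<610)&(Z[...,1]>-172)&(Z[...,1]<-90)&(Z[...,2]>lo)&(Z[...,2]<hi); q=Z[k]
    if len(q)<15: continue
    if lo<268: print("grp",nm,lo,len(q),circ(q[:,:2]),circ(q[:,:2],53.5))
    else:
        h=cv2.convexHull(q[:,:2].astype(np.float32))[:,0]; h=h[h[:,1]>-165]; print("cap",nm,len(q),q[:,2].mean(),circ(h))
for nm,Z in(("top",P),("scene",Q)):
    k=(Z[...,2]>304)&(Z[...,2]<314)&(Z[...,1]<-220); print(nm,"body",[np.round(x,2) for x in cv2.minAreaRect(Z[k][:,:2].astype(np.float32))])
for nm,Z,I in(("top",P,im),("scene",Q,imS)):
    k=((Z[...,0]>480)&(Z[...,0]<610)&(Z[...,1]>-172)&(Z[...,1]<-90)&(Z[...,2]>150)&(Z[...,2]<225)&(I.max(2)<85)).astype(np.uint8)
    n,lb,st,ce=cv2.connectedComponentsWithStats(k)
    for i in range(1,n): print("rib",nm,st[i][4],ce[i].round(1),np.median(Z[lb==i],0).round(1))
E
```

```text
mat scene (array([579.3, 106.4,  64.2]), np.float64(6.18)) 148
lugs [[613.7, 251.4], [604.0, 302.6], [551.9, 297.0], [557.2, 242.3]] [581.7 273.3] [38.8 36.8 38.  39.5]
[ -34.4   52.8  141.6 -128.3]
neck [574.88074642 317.08589542] 98.83565080683691
top rim 94 (array([581.9, 273. ,  30.1]), np.float64(1.85))
scene rim 134 (array([584.4, 270.9,  29.4]), np.float64(1.47))
side 248 (array([582.5, 270.7]), np.float64(0.82))
grp top 158 118 (array([ 541.6, -169.7,   51.7]), np.float64(0.74)) (array([ 541.9, -171.7]), np.float64(0.83))
grp top 205 890 (array([ 539.7, -146.8,   28. ]), np.float64(9.13)) (array([ 542.1, -189.9]), np.float64(11.32))
cap top 70 271.1342011104401 (array([ 574.2, -164. ,    2.3]), np.float64(0.0))
grp scene 158 435 (array([ 543.3, -169.7,   50.2]), np.float64(1.3)) (array([ 540.8, -172.4]), np.float64(1.36))
grp scene 205 833 (array([ 555. , -153.7,   31.3]), np.float64(6.13)) (array([ 541.6, -176.6]), np.float64(9.42))<stdin>:4: RuntimeWarning: Mean of empty slice.
  ret = um.true_divide(
Traceback (most recent call last):
ValueError: Initial guess is outside of provided bounds
```

The numbers agree:
- **Head:** (582,272.5), handle direction about 98°.
- **Mat:** (572.5,111.6).
- **Mount axis:** about (542,-170.5), with the machine's front at 95.3°.

Now I grasp the head and draw it out.

```bash
cat >> h.py <<'E'
def Rdown(deg):
    a=np.radians(deg); y=np.array([np.cos(a),np.sin(a),0]); z=np.array([0,0,-1.]); return np.stack([np.cross(y,z),y,z],1)
def st(msg=""):
    s=read_state(); print(msg,"t",round(s["time"],2),"p",np.round(s["eef_pos"],1),"gap",round(s["finger_gap"],1),"gf",np.round(s["gripper_force"],1),"F",np.round(s["ft_force"],1),"q7",round(s["qpos"][6],2)); return s
E
python3 - <<'E'
from h import *
for a in(8,188,-172):
  for n,p,d in(("head",(582,272.5,11),0),("entry",(619,-78,120),-47.7),("lock",(531,-51,120),-2.7)):
    q=inverse_kinematics(p,Rdown(a+d)); print(a,n,None if q is None else np.round(q,2))
E
```

```text
8 head [-0.62  0.84  0.14  1.68 -0.17  0.63 -0.25]
8 entry [-0.35  0.74  0.6   1.72 -0.53  0.85 -0.21]
8 lock [-0.3   0.57  0.39  1.95 -0.33  0.68  0.39]
188 head [-0.24  0.87 -0.46  1.66  0.52  0.74  2.34]
188 entry [ 0.13  0.65 -0.14  1.69  0.12  0.81  2.38]
188 lock [-0.75  0.97  1.22  1.97 -1.08  1.07 -2.06]
-172 head [-0.24  0.87 -0.46  1.66  0.52  0.74  2.34]
-172 entry [ 0.13  0.65 -0.14  1.69  0.12  0.81  2.38]
-172 lock [-0.75  0.97  1.22  1.97 -1.08  1.07 -2.06]
```

```bash
python3 - <<'E'
from h import *
R=Rdown(8)
h=np.array([582,272.5])
movep([*h,210],R); movel([*h,90],max_speed=200)
print(movel([*h,11],max_speed=120,guard=10)); st("down")
clamp(); st("clamp")
p=np.array(read_state()["eef_pos"]); p[2]+=4; movel(p,max_speed=40); st("lift")
d=np.array([np.cos(np.radians(-81)),np.sin(np.radians(-81)),0])
movel(p+135*d,max_speed=100); st("out")
c=camera("scene"); cv2.imwrite("pics/s1.png",c["image"][150:300,220:520].repeat(2,0).repeat(2,1))
E
```

```text
False
down t 3.27 p [582.5 272.6  11.7] gap 85.4 gf 0.0 F [ 0.8 -0.1  0.4] q7 -0.2
clamp t 3.62 p [582.4 272.7  12.1] gap 61.3 gf 63.7 F [-1.7 -0.9  9.4] q7 -0.2
lift t 3.9 p [582.6 272.9  16.6] gap 61.0 gf 65.4 F [ 0.  -0.7 -1.8] q7 -0.2
out t 5.4 p [603.4 139.5  16.1] gap -0.3 gf 0.0 F [ 0.3 -0.1 -0.2] q7 -0.01
```

View pics/s1.png

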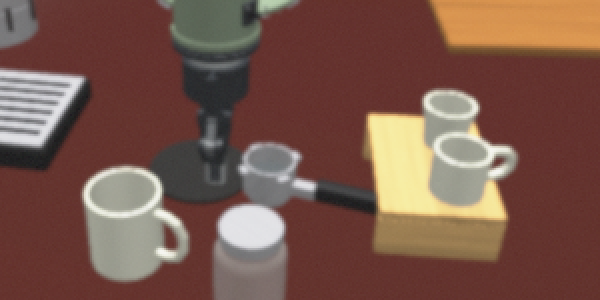

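The portafilter slipped out of the fingers part-way. It stands upright at scene px (355,237), with the handle tip still under the board. I lift, look and regrasp.

```bash
cat >> h.py <<'E'
from scipy.optimize import least_squares
def circ(p,R=None):
    c0=p.mean(0)
    f=(lambda q:np.hypot(*(p-q[:2]).T)-R) if R else (lambda q:np.hypot(*(p-q[:2]).T)-q[2])
    s=least_squares(f,c0 if R else [*c0,40],loss='soft_l1',f_scale=1.5); return s.x.round(1),np.abs(s.fun).mean().round(2)
def handle(P,im,c,z0=0,zlo=15,zhi=45):
    """black handle bar: principal axis of dark cloud points between 50 and 175 mm of c"""
    r=np.hypot(P[...,0]-c[0],P[...,1]-c[1])
    k=(r>55)&(r<180)&(P[...,2]>z0+zlo)&(P[...,2]<z0+zhi)&(im.max(2)<90)
    n,lb,s,_=cv2.connectedComponentsWithStats(k.astype(np.uint8))
    if n<2: return None
    q=P[lb==1+np.argmax(s[1:,4])][:,:2]; d=q.mean(0)-c[:2]
    _,_,V=np.linalg.svd(q-q.mean(0)); v=V[0]*np.sign(V[0]@d)
    return len(q),q.mean(0).round(1),np.degrees(np.arctan2(v[1],v[0])).round(1),np.degrees(np.arctan2(d[1],d[0])).round(1)
E
python3 - <<'E'
from h import *
p=np.array(read_state()["eef_pos"]); movel([p[0],p[1],130],max_speed=200); open_gripper(); movep([450,120,250],Rdown(8)); st()
c=camera("top"); P,D,o=cloud(c); cs=camera("scene"); Q,_,_=cloud(cs); np.savez("top1.npz",P=P,D=D,o=o,im=c["image"])
for Z,im in((P,c["image"]),(Q,cs["image"])):
    k=(Z[...,0]>520)&(Z[...,0]<660)&(Z[...,1]>130)&(Z[...,1]<260)&(Z[...,2]>49)&(Z[...,2]<58)
    q=Z[k][:,:2]; print(k.sum(),circ(q) if k.sum()>5 else "", np.nanpercentile(Z[k][:,2],[5,95]))
    if k.sum()>5:print(handle(Z,im,circ(q)[0]))
k=(Q[...,0]>520)&(Q[...,0]<660)&(Q[...,1]>130)&(Q[...,1]<230)&(Q[...,2]>10)&(Q[...,2]<40); print("side",circ(Q[k][:,:2],31))
cv2.imwrite("pics/t1.png",cv2.resize(c["image"][130:290,170:370],None,fx=4,fy=3.75,interpolation=2))
E
```

```text
t 7.75 p [450.7 120.4 249.9] gap 85.4 gf 0.0 F [ 0.  -0.2  0.4] q7 -0.16
99 (array([595.1, 204.2,  29.9]), np.float64(1.8)) [49.32624008 56.76952829]
(192, array([604., 295.]), np.float64(83.4), np.float64(84.4))
168 (array([597.7, 202. ,  29.7]), np.float64(1.74)) [49.13788527 54.74644014]
(349, array([611.8, 294. ]), np.float64(82.9), np.float64(81.3))
side (array([597.5, 202.4]), np.float64(4.6))
```

View pics/t1.png

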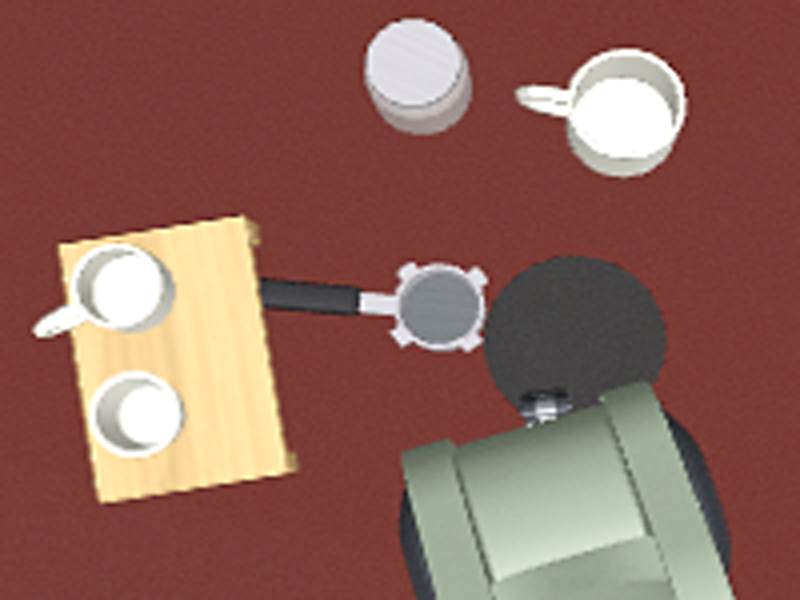

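The head is now near (596,203), at crop px (440,307), with the handle at about 84°. About 55 mm of the handle is exposed, so I grip it there. The flat bar holds better than the round head. I'll drag it clear and then set it on the mat.

```bash
python3 - <<'E'
from h import *
R=Rdown(-6); u=np.array([np.cos(np.radians(84)),np.sin(np.radians(84))])
h=np.array([596,203.3]); g=h+83*u
movep([*g,150],R); movel([*g,70],max_speed=200)
print(movel([*g,6],max_speed=100,guard=10)); st("down")
clamp(); s=st("clamp")
p=np.array(s["eef_pos"]); p[:2]-=62*u; movel(p,max_speed=80); st("out")
p[2]+=14; movel(p,max_speed=80); s=st("lift")
c=camera("scene"); Q,_,_=cloud(c)
k=(Q[...,0]>530)&(Q[...,0]<660)&(Q[...,1]>90)&(Q[...,1]<185)&(Q[...,2]>40)&(Q[...,2]<80)
print(k.sum(),np.nanpercentile(Q[k],[5,50,95],axis=0).round(1)); 
k&=Q[...,2]>54; print(circ(Q[k][:,:2]))
cv2.imwrite("pics/s2.png",cv2.resize(c["image"][170:290,270:430],None,fx=5,fy=5,interpolation=2))
E
```

```text
False
down t 10.17 p [605.  285.8   6.2] gap 85.4 gf 0.0 F [-0.7  0.4  1.2] q7 -0.44
clamp t 10.78 p [604.7 285.9   6.2] gap 20.2 gf 62.5 F [-0.5  0.7  3.4] q7 -0.44
out t 11.7 p [600.7 240.9   9. ] gap 13.0 gf 70.5 F [10.2 74.5  4.7] q7 -0.36
lift t 12.03 p [601.1 240.   22.2] gap 12.3 gf 106.8 F [ 17.8  70.  -10.5] q7 -0.36
119 [[573.1 168.3  41.1]
 [590.6 175.4  52.6]
 [624.6 183.2  58.1]]
(array([599. , 200. ,  31.7]), np.float64(1.65))
```

View pics/s2.png

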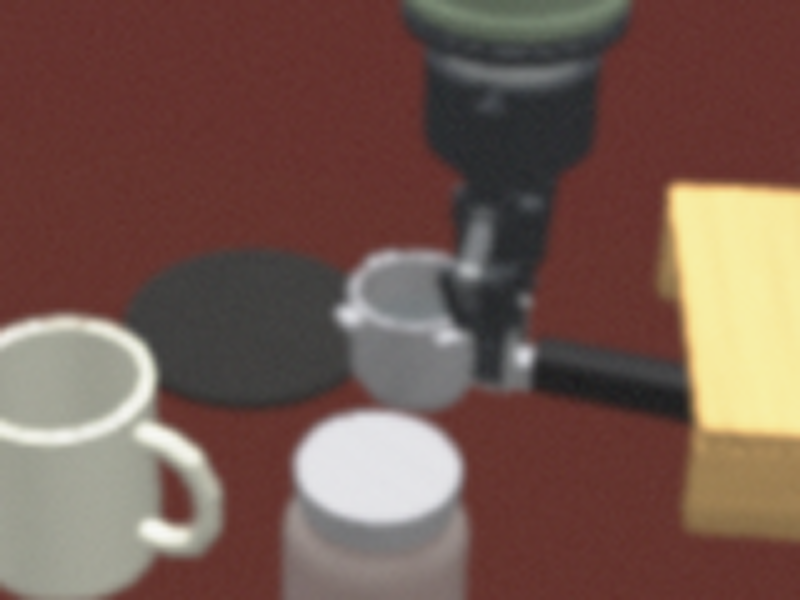

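The head hasn't moved, still near (598,201). It is jammed against the 6 mm mat edge, which also explains the first slip, and the fingers slid along to the neck. I release, regrip the head, lift 9 mm (the handle top still clears the board) and pull over the mat.

```bash
python3 - <<'E'
from h import *
p=np.array(read_state()["eef_pos"]); p[2]=9; p[1]+=3; movel(p,max_speed=60); st("low")
open_gripper(); st("open"); p[2]=120; movel(p,max_speed=250); movep([500,230,230],Rdown(-6)); 
c=camera("top"); P,D,o=cloud(c); cs=camera("scene"); Q,_,_=cloud(cs)
for Z,im in((P,c["image"]),(Q,cs["image"])):
    k=(Z[...,0]>520)&(Z[...,0]<660)&(Z[...,1]>130)&(Z[...,1]<260)&(Z[...,2]>49)&(Z[...,2]<58)
    q=Z[k][:,:2]; print(k.sum(),circ(q) if k.sum()>5 else "", np.nanpercentile(Z[k][:,2],[5,95]))
    if k.sum()>5:print(handle(Z,im,circ(q)[0]))
st()
cv2.imwrite("pics/t2.png",cv2.resize(c["image"][130:290,170:370],None,fx=4,fy=3.75,interpolation=2))
E
```

```text
low t 12.59 p [603.7 246.4  12.4] gap 11.9 gf 74.7 F [-2.8 11.  39.8] q7 -0.39
open t 13.29 p [601.2 242.7   8.9] gap 85.4 gf 0.0 F [0.5 0.3 0.1] q7 -0.39
84 (array([600.8, 202.4,  29.7]), np.float64(1.81)) [49.55298657 56.61115323]
(136, array([618.6, 306.1]), np.float64(83.5), np.float64(80.3))
171 (array([603.7, 200.5,  29.5]), np.float64(1.83)) [49.20414858 54.57438217]
(375, array([623.8, 294.1]), np.float64(79.9), np.float64(77.9))
 t 14.63 p [500.2 229.9 228.6] gap 85.7 gf 0.0 F [ 0.6 -0.  -0.5] q7 -0.51
```

View pics/t2.png

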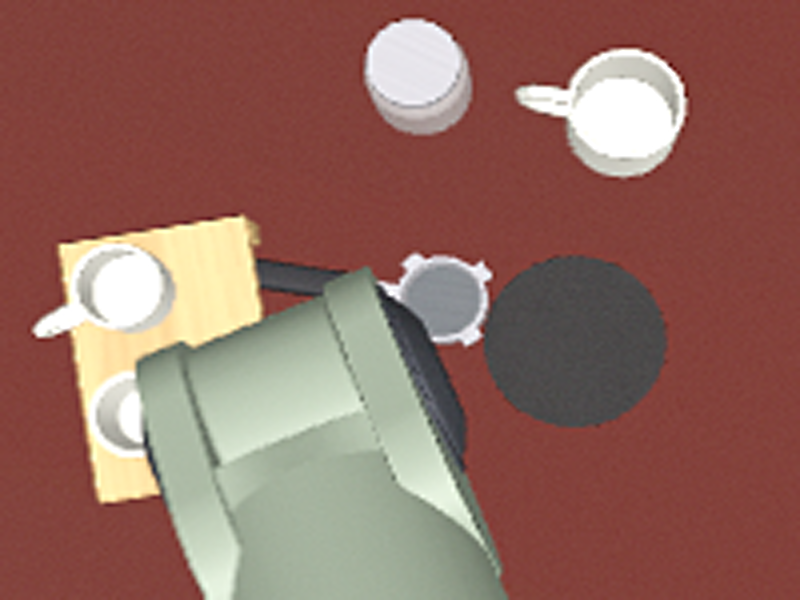

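The head is at (602,201.5), handle at about 80°, roughly 10 mm clear of the stand's leg. I grip the head, lift 9 mm and pull along the handle's axis.

```bash
python3 - <<'E'
from h import *
R=Rdown(-10); u=np.array([np.cos(np.radians(80)),np.sin(np.radians(80))])
h=np.array([602,201.5])
movep([*h,140],R); movel([*h,80],max_speed=250)
print(movel([*h,10],max_speed=120,guard=10)); st("down")
clamp(); s=st("clamp")
p=np.array(s["eef_pos"]); p[2]+=9; movel(p,max_speed=60); s=st("lift")
p[:2]-=62*u; b=movel(p,max_speed=90,guard=12); s=st("out"); print(b)
if not b and s["finger_gap"]>58:
    p[2]+=15; movel(p,max_speed=80)
    movel([572.5,111.6,p[2]],max_speed=100); b=movel([572.5,111.6,s["eef_pos"][2]-9+6-2.5],max_speed=50,guard=6); st("mat"); print(b)
E
```

```text
False
down t 16.38 p [602.6 201.6  10.8] gap 85.1 gf 0.0 F [0.3 0.  0.2] q7 -0.36
clamp t 16.73 p [602.4 201.7  11.1] gap 60.5 gf 63.5 F [-2.1 -0.3 11.4] q7 -0.36
lift t 17.04 p [602.7 201.9  20.8] gap 60.8 gf 65.6 F [-0.2  0.3 -1.5] q7 -0.36
out t 17.88 p [591.7 141.3  20.2] gap 61.1 gf 65.6 F [-0.3  0.7 -2. ] q7 -0.27
False
mat t 19.11 p [572.5 112.1  16.4] gap 60.8 gf 65.3 F [1.2 0.4 0.1] q7 -0.23
True
```

```bash
python3 - <<'E'
from h import *
open_gripper(); wait(0.2); p=np.array(read_state()["eef_pos"]); p[2]=110; movel(p,max_speed=250); movep([450,110,220],Rdown(-10)); st()
c=camera("top"); P,D,o=cloud(c); cs=camera("scene"); Q,_,_=cloud(cs)
for Z,im in((P,c["image"]),(Q,cs["image"])):
    k=(Z[...,0]>520)&(Z[...,0]<640)&(Z[...,1]>60)&(Z[...,1]<160)&(Z[...,2]>55)&(Z[...,2]<65)
    q=Z[k][:,:2]; print(k.sum(),circ(q) if k.sum()>5 else "", np.nanpercentile(Z[k][:,2],[5,95]))
    if k.sum()>5:print(handle(Z,im,circ(q)[0],6))
cv2.imwrite("pics/t3.png",cv2.resize(c["image"][150:290,190:370],None,fx=4,fy=4,interpolation=2))
E
```

```text
t 20.91 p [450.2 110.2 219.6] gap 85.1 gf 0.0 F [0.5 0.8 0.2] q7 -0.41
106 (array([572.2, 113.1,  30.2]), np.float64(2.09)) [55.50351346 62.16907419]
(286, array([589.5, 222.2]), np.float64(80.8), np.float64(81.0))
157 (array([575. , 110.8,  29.4]), np.float64(1.71)) [55.19614409 60.76423772]
(498, array([597.3, 222.3]), np.float64(81.5), np.float64(78.7))
```

View pics/t3.png

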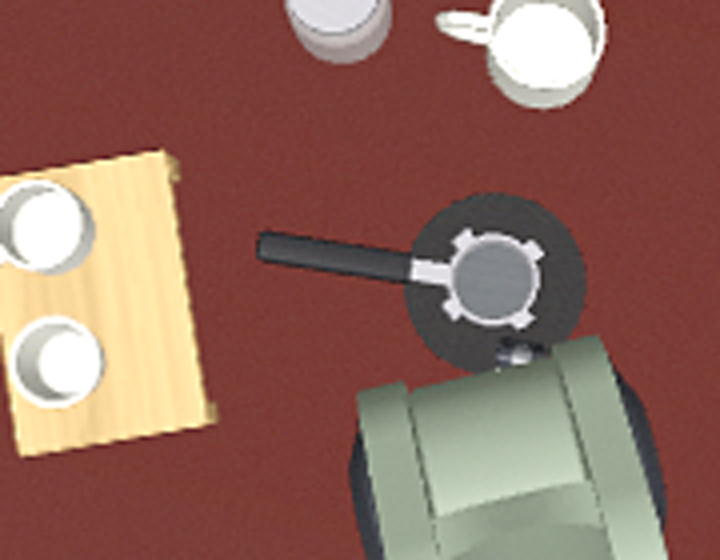

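The portafilter stands upright on the mat at (573.5,112), head at crop px (495,278), centred to about 1 mm, with the handle at 81°. Now I take the handle, lift and stage in front of the machine to check for sag.

```bash
cat >> h.py <<'E'
def rimplane(Z,h,lo,hi,r=42):
    k=(np.hypot(Z[...,0]-h[0],Z[...,1]-h[1])<r)&(Z[...,2]>lo)&(Z[...,2]<hi); q=Z[k]
    A=np.c_[q[:,:2]-np.array(h),np.ones(len(q))]; w=np.ones(len(q),bool)
    return q
E
python3 - <<'E'
from h import *
a=81; u=lambda d:np.array([np.cos(np.radians(d)),np.sin(np.radians(d))])
h=np.array([573.5,112]); g=h+118*u(a); R=Rdown(a-90)
movep([*g,120],R); movel([*g,70],max_speed=250); print(movel([*g,12],max_speed=120,guard=10)); st("down")
clamp(); s=st("clamp"); p=np.array(s["eef_pos"])
p[2]+=50; movel(p,max_speed=100); s=st("lift")
m=np.array([542,-170.5]); hs=m+105*u(95.3)
movel([*(hs+118*u(50.3)),95],Rdown(50.3-90),max_speed=130); s=st("stage"); print("expected head",hs)
for n in("top","scene"):
    c=camera(n); Z,D,o=cloud(c); np.savez(n+"2.npz",P=Z,D=D,o=o,im=c["image"])
    r=np.hypot(Z[...,0]-hs[0],Z[...,1]-hs[1])
    k=(r<48)&(Z[...,2]>90)&(Z[...,2]<170); q=Z[k]; print(n,k.sum(),np.percentile(q[:,2],[50,80,95]).round(1))
    t=np.percentile(q[:,2],95); q=q[q[:,2]>t-8]; print(circ(q[:,:2])); A=np.c_[q[:,:2]-hs,np.ones(len(q))]; print("plane",np.linalg.lstsq(A,q[:,2],rcond=None)[0].round(3))
    print(handle(Z,c["image"],circ(q[:,:2])[0],85))
    if n=="scene": cv2.imwrite("pics/s3.png",cv2.resize(c["image"][80:280,120:400],None,fx=2.8,fy=2.8,interpolation=2))
E
```

```text
False
down t 22.84 p [592.4 228.5  12.8] gap 85.6 gf 0.0 F [-0.6  0.2  0.5] q7 -0.37
clamp t 23.45 p [592.  228.6  12.1] gap 20.2 gf 62.8 F [-0.8  1.4  3. ] q7 -0.37
lift t 24.1 p [591.8 228.7  62. ] gap 20.0 gf 62.1 F [ 0.7 -0.3 -3.1] q7 -0.39
stage t 25.84 p [607.6  25.7  94.9] gap 19.8 gf 62.1 F [-0.1 -0.2 -1.7] q7 -0.5
expected head [532.30108832 -65.94890669]
top 201 [123.3 138.5 142.2]
(array([530.8, -64.6,  29.5]), np.float64(2.04))
plane [9.00000e-03 4.50000e-02 1.40091e+02]
None
scene 297 [125.4 136.8 141.6]
(array([534.6, -66.2,  29.3]), np.float64(1.85))
plane [ 8.00000e-03 -2.90000e-02  1.38016e+02]
(235, array([625.1,  43. ]), np.float64(38.1), np.float64(50.4))
```

View pics/s3.png

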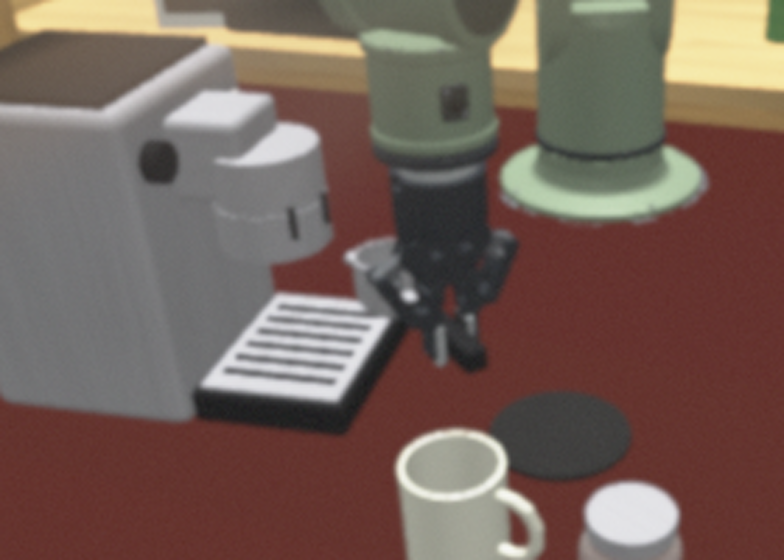

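No sag: the rim reads about 142 mm against 143 expected, and the head is within 1 mm of where it should be. A quick check of the ribs' bearings before going under the mount.

```bash
python3 - <<'E'
from h import *
m=np.array([541.8,-171])
for n,px in(("scene0",((223.75,159.5),(235.75,154.2))),("top0",((410.6,215),(406.2,230.4)))):
    Z=np.load(n+".npz");D,o=Z["D"],Z["o"]
    for u,v in px:
        d=D[round(v),round(u)]; t=np.linspace(500,1700,12001)[:,None]; X=o+d*t*1.0
        r=np.hypot(*(X[:,:2]-m).T); i=np.argmax(r<54.5)
        print(n,X[i].round(1),np.degrees(np.arctan2(*(X[i,:2]-m)[::-1])).round(1))
E
```

```text
scene0 [ 578.1 -130.4  185.2] 48.2
scene0 [ 541.7 -116.5  186.3] 90.2
top0 [ 572.7 -126.1  200.7] 55.5
top0 [ 536.9 -116.7  181.6] 95.2
```

```bash
python3 - <<'E'
from h import *
u=lambda d:np.array([np.cos(np.radians(d)),np.sin(np.radians(d))])
m=np.array([541.8,-171]); e=50.2; R=Rdown(e-90)
g=m+118*u(e)
print(movel([*g,94],R,max_speed=80,guard=8)); s=st("under")
c=camera("scene"); cv2.imwrite("pics/s4.png",cv2.resize(c["image"][80:240,120:340],None,fx=3.6,fy=3.6,interpolation=2))
Z,D,o=cloud(c); k=(np.hypot(Z[...,0]-m[0],Z[...,1]-m[1])<45)&(Z[...,2]>88)&(Z[...,2]<125)
q=Z[k]; print(k.sum(),circ(q[:,:2],31) if k.sum()>10 else "")
b=movel([*g,123],max_speed=25,guard=7); s=st("up"); print(b)
E
```

```text
False
under t 27.41 p [617.4 -79.7  94. ] gap 20.0 gf 62.1 F [-1.2 -0.  -2.9] q7 -0.34
70 (array([ 597.1, -163.9]), np.float64(3.27))
up t 28.77 p [617.4 -80.2 122.9] gap 20.3 gf 61.7 F [ 1.7  1.3 -5.5] q7 -0.36
False
```

View pics/s4.png

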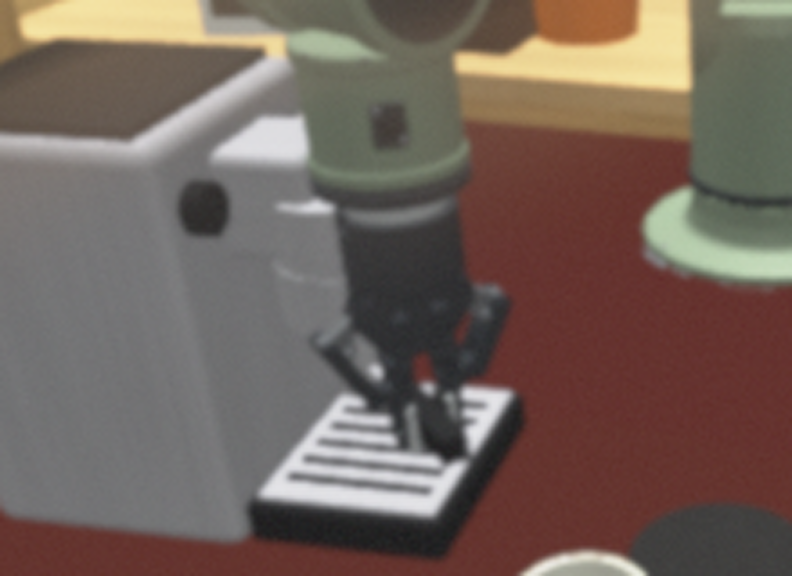

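It went in freely, with only the gasket's few newtons against it. Now I turn.

```bash
python3 - <<'E'
from h import *
u=lambda d:np.array([np.cos(np.radians(d)),np.sin(np.radians(d))])
m=np.array([541.8,-171]); z=123.3
for k in range(1,10):
    a=50.2+5*k
    b=movel([*(m+118*u(a)),z],Rdown(a-90),max_speed=40,guard=20)
    s=read_state(); print(round(a,1),b,np.round(s["eef_pos"],1),np.round(s["ft_force"],1),np.round(s["torque"],2),round(s["time"],1))
    if b: break
E
```

```text
55.2 False [609.  -74.2 123.3] [-1.2  0.4 -5.3] [ 0.51 -0.18 -0.03] 29.2
60.2 False [600.5 -68.7 123.4] [ 0.1 -0.  -5.8] [ 0.56 -0.22 -0.07] 29.6
65.2 False [591.4 -64.  123.4] [-0.5  0.8 -5.4] [ 0.54 -0.13 -0.06] 30.0
70.2 False [581.9 -60.1 123.3] [ 0.1  0.4 -5.5] [ 0.55 -0.02  0.  ] 30.4
75.2 False [572.1 -57.  123.3] [-0.6  0.6 -4.8] [ 0.49 -0.05 -0.07] 30.8
80.2 False [562.  -54.8 123.4] [-0.1  0.  -5.7] [ 0.51 -0.02 -0.03] 31.2
85.2 False [551.9 -53.4 123.4] [ 0.3  0.8 -5.5] [ 0.57 -0.08  0.14] 31.6
90.2 False [541.6 -53.  123.3] [-0.2 -0.1 -5.4] [0.51 0.   0.06] 32.0
95.2 False [531.4 -53.4 123.4] [ 0.7  0.4 -5.2] [ 0.62 -0.06  0.06] 32.4
```

```bash
python3 - <<'E'
from h import *
p=np.array(read_state()["eef_pos"])
for z in(121.5,120.5,119.5,118.5,118,117.5,117):
    b=movel([p[0],p[1],z],max_speed=15,guard=5); s=read_state(); print(z,b,np.round(s["eef_pos"],1),np.round(s["ft_force"],1),np.round(s["torque"],2))
    if s["ft_force"][2]>1.5: break
# light lateral test of the lock
a=95.2; u=lambda d:np.array([np.cos(np.radians(d)),np.sin(np.radians(d))])
E
```

```text
121.5 False [531.4 -53.5 121.3] [ 0.5  0.6 -4.3] [ 0.57 -0.03 -0.03]
120.5 False [531.4 -53.5 120.4] [-0.4 -0.  -6.4] [ 0.45  0.03 -0.05]
119.5 False [531.4 -53.5 119.5] [ 0.1 -0.5 -5.2] [0.34 0.05 0.01]
118.5 False [531.5 -53.6 118.6] [-1.2  0.  -1.7] [-0.1   0.11 -0.12]
118 False [531.5 -53.6 118.2] [-0.3 -1.5  1.3] [-0.5   0.21 -0.05]
117.5 False [531.6 -53.7 117.7] [-1.  -2.4  4.9] [-0.8   0.28 -0.1 ]
```

Support begins at TCP z ≈ 118.5, so the foot is at about 112.4 mm, the seated height. A lug on a ridge would have touched at 120.5. I release and check.

```bash
python3 - <<'E'
from h import *
p=np.array(read_state()["eef_pos"]); movel([p[0],p[1],118.3],max_speed=20); st()
open_gripper(); wait(0.3); st("open")
movel([p[0],p[1],175],max_speed=80); movel([p[0]-10,p[1]+60,240],max_speed=200); movep([450,250,260],Rdown(0)); st()
m=np.array([541.8,-171])
for n in("top","scene"):
    c=camera(n); Z,D,o=cloud(c); im=c["image"]
    r=np.hypot(Z[...,0]-m[0],Z[...,1]-m[1])
    k=(r>65)&(r<172)&(Z[...,1]>-115)&(Z[...,2]>110)&(Z[...,2]<165)
    q=Z[k]; print(n,len(q)); 
    if len(q)>20:
        q=q[q[:,2]>np.percentile(q[:,2],30)]; _,_,V=np.linalg.svd(q-q.mean(0)); v=V[0]*np.sign(V[0][1]); d=q.mean(0)[:2]-m
        print(q.mean(0).round(1),"dir",np.degrees(np.arctan2(v[1],v[0])).round(1),"pitch",np.degrees(np.arcsin(v[2])).round(1),"bearing",np.degrees(np.arctan2(d[1],d[0])).round(1))
    if n=="scene": cv2.imwrite("pics/s5.png",cv2.resize(im[70:250,80:480],None,fx=2,fy=2,interpolation=2))
E
```

```text
t 34.22 p [531.6 -53.6 118.3] gap 20.4 gf 62.4 F [-0.6 -1.4  1.8] q7 0.23
open t 35.17 p [531.6 -53.7 118.3] gap 85.9 gf 0.0 F [-0.6 -0.4 -0.3] q7 0.23
 t 37.62 p [450.7 248.4 259.5] gap 85.4 gf 0.0 F [ 0.2 -0.5 -0.7] q7 -0.55
top 332
[531.6 -55.9 147.1] dir 94.4 pitch 0.1 bearing 95.1
scene 394
[538.8 -55.  144.6] dir 95.5 pitch -0.5 bearing 91.5
```

View pics/s5.png

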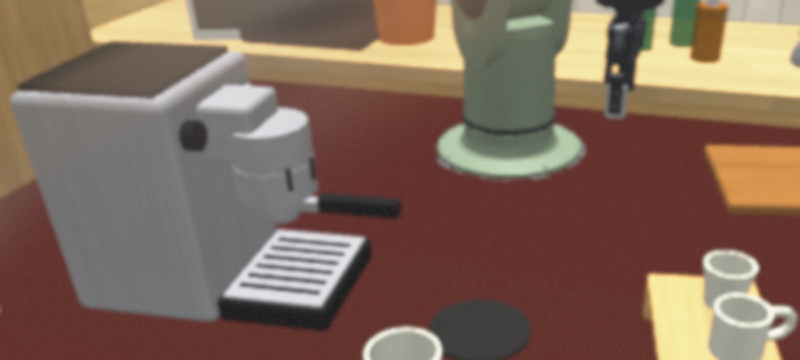

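The portafilter hangs level in the mount. Its handle, at px (360,205), points straight to the front at 95° with 0° pitch. The cups and mug are standing where they were.

```bash
python3 -c "
from workcell import *
print(finish_job())"
```

```text
the job is handed in; nothing more can be done
None
```

The job is handed in at about 38 s: the portafilter stood on the mat, then went into the mount and hangs locked with its handle straight out, after two slips while drawing it out (one pulling about 75 N against the mat edge).

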